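# Push the stationery tin through the gap between the organisers

### The job

Push the red stationery tin along the desk, through the narrow gap between the two clear organisers, until it lies wholly on the green mat on the other side, then take the hand away. Slide it all the way with the fingers, never picking it up or tipping it, do not ram it hard against the organisers, and leave the compass, eraser, mug and pencil where they are.

Things in the scene. Friction and masses are not known exactly. Their poses are not given: they have to be found in the camera images.
- tin: closed red metal stationery tin with rounded edges, a box 84 long (its x) x 60 wide (its y) x 36 high (z), about 0.13 to 0.25 kg, loose on the desk. Origin: centre of its underside. At the start it stands before the gap, its front end (+x) roughly towards the gap (within about 0.4 rad), 20 to 50 mm before the organisers when straight, up to 30 mm left or 20 mm right of the gap's middle line
- tin_fl (a point): bottom corner of the tin at x +42, y +30 mm in the tin's frame
- tin_fr (a point): bottom corner of the tin at x +42, y -30 mm in the tin's frame
- tin_bl (a point): bottom corner of the tin at x -42, y +30 mm in the tin's frame
- tin_br (a point): bottom corner of the tin at x -42, y -30 mm in the tin's frame
- mat: thin green mat with a grey border, 130 x 130 mm, flush with the desk (nothing to climb or catch on). Origin: its centre, at desk height. Its x axis runs along the gap's middle line, in the direction the tin must travel (out of the gap and onto the mat), its y axis to the left of that direction
- gap_mid (a point): point at desk height on the middle line of the gap, half-way through it, 120 mm before the mat's centre; same axes as the mat. The gap is 90 mm long and 66 to 70 mm wide; its middle may be up to 1 mm to one side of this point. The mat begins 10 mm after the gap ends
- organiser_left: two-tiered clear acrylic organiser with blue-green edges, fixed to the desk, 90 (x, along the gap) x 150 (y) mm, same axes as the mat, on the left of the gap seen in the direction of travel. The half at its -x side, where the tin enters, is the low tier, top at 22 mm; the other half is the high tier, top at 42 mm. Its straight, upright gap-side face is at y = -75 mm in its frame. Origin: centre of its underside
- organiser_right: the same kind of organiser on the right of the gap; its gap-side face is at y = +75 mm in its frame
- compass: steel drawing compass, about 118 long x 27 wide x 11 high, lying loose on the high tier of one organiser, along its y. Origin: middle of its underside
- eraser: yellow eraser with blue sleeve, 50 x 22 x 12, lying loose on the high tier of the other organiser. Origin: middle of its underside
- mug: white ceramic mug, 88 high, 80 across plus handle, standing to the right of the mat, its centre about 170 to 190 mm from the mat's middle line. Origin: centre of its underside
- pencil: black mechanical pencil, 140 long x 9 thick, lying on the desk crosswise beyond the mat, 155 to 185 mm past the mat's centre. Origin: middle of its underside
Not all that is in view belongs to the job. There is more than one size of the tin; the job needs the middle-sized.

How it is judged:
By the outcome, as a careful person would: the job done as asked, in the order asked, and still so for the second after the job is handed in, with the robot touching nothing.
It also fails if it takes over 58 s, if anything falls off the work surface, if the arm or the gripper's body presses on something with over 40 N, if the wrist force passes 120 N, or if a joint passes its speed limit or range.

### The arm

A 7-joint arm with a two-finger parallel gripper is mounted at the origin on the work surface. World frame = base frame: x ahead of the robot, y to its left, z up, the work surface at z = 0. Lengths are in m, angles in rad, forces in N, time in s.
With the tool pointing down it reaches from about 0.425 to 0.8 m from the base axis. Payload 8.3 kg.
Tool frame: the origin (TCP) lies at the very end of the fingers, on their centre line; the grasp point (between the pads) lies behind it (robot.grip_point_offset is the z of the grasp point in the tool frame, in m); z points along the fingers, y is the direction in which the jaws open and shut (so a half turn about z gives the same grasp; the last joint's range is limited). The gripper opens to 85 mm and grips with 20 to 120 N. Pads are 22 mm wide; open, the fingers measure 114 mm over their backs; the gripper's body (76 mm by 85 mm) begins 54 mm behind the grasp point. The pads swing forward as they close: fully open they stand 13 mm farther back than shut.
Start: joints at [-1.31, 0.383, 0.016, 1.37, -0.006, 1.388, -0.046], TCP at [0.199, 0.593, 0.231] pointing down, gripper open.
Joint ranges: [-2.95, 2.95], [-0.25, 2.06], [-1.52, 1.56], [0.18, 2.33], [-1.44, 4.58], [0.02, 2.06], [-3.01, 3.01]. Speed limits (rad/s): [2.39, 2.39, 3.01, 3.01, 3.14, 3.14, 3.14].

### API

Orientations are given as a unit quaternion [x, y, z, w].
In Python, from rig import robot gives the robot as it stands.
- The arm moves only by the tool jog_arm, never from a script. Its argument "steps" is a list of rows, each an object with "slide": the shift along the tool's x, y, z in cm, a list of three; "twist": the turn, a rotation vector about the tool's x, y, z in rad, a list of three; "gripper": the opening in per cent of the stroke, from 0 (shut) to 100 (fully open). In form: [{"slide": [tx, ty, tz], "twist": [rx, ry, rz], "gripper": gripper}, ...]. A call has 1 to 5 rows; each row shifts and turns the commanded pose from where the row before left it, along the tool's axes as they then stand; what a row does not reach is not made up. A row lasts 1/10 s, in which the tool goes at most 50 mm and 8.59 degrees, less where a joint would pass 70% of its speed; a pose out of reach is approached as far as the arm can. A call with a gripper value outside its range is refused whole. The fingers move at their own pace and stop on an object; the grip force is fixed at half the most. Time passes only in rows, so rows that do not move let the fingers close. It gives the time, the measured TCP pose, the force and the opening at its end, in the units of the state.
- robot.read_state(): the state, without advancing time (a new reading comes with each control period).
- robot.camera(name): name is "scene" or "top"; returns the picture (400x640x3 uint8, red, green, blue); there is no depth.
- robot.camera_params(name): a dict with "fov_y" (degrees; the focal length in pixels is half the picture's height over the tangent of half this angle, whatever the lens; pixels are square), "cx", "cy" (the principal point, pixels), "distortion" ([k1, k2, p1, p2, k3] as OpenCV has them; the pictures are not rectified), "camera_from_world" (4x4, takes a point from world to camera coordinates). Camera axes: x right, y down, z forward; pixel columns grow to the right and rows downward; lengths in m; the calibration is good to about 2 mm. A picture is of the moment at which its call begins. camera_params takes no time and is no camera call.
- robot.job_done(): hands the job in, once; it reports no verdict.
The state is a dict: "time": time; "qpos": joint angles; "qvel": joint speeds; "joint_torque": joint torques, N m; "tool_pos": TCP position; "orientation": TCP orientation; "wrist_force": force on the tool from outside, world axes, zero at the start; "ft_torque": the same for the moment, N m; "grip_width": finger opening in m.
Only numpy, scipy, OpenCV 4.12 (cv2) and the standard library are available. Lean on these libraries where they do the work, as an engineer would, in place of code of your own. Each camera call takes 0.05 s, during which the arm holds its last target.

## Working session

There is one attempt and no reset: what is moved stays moved. The work goes in short steps, Python scripts to look and compute and a tool call to move; the robot and the scene stay as the last step left them, time stands still between calls to the robot, and variables do not carry over. Pictures are saved under pics/ and viewed, and the job is handed in when it is done.

Besides the shell and the picture viewer there is one more tool, called after "Request:" by a JSON object that holds its "op" and its "data", one argument or row to a line. jog_arm: Moves the arm, as the interface text tells. Its arguments: {"type":"object","properties":{"steps":{"type":"array"}},"required":["steps"]}

```bash
ls; mkdir -p pics; python3 - <<'E'
from rig import robot
import cv2
s=robot.read_state();print(s, robot.grip_point_offset)
for n in("scene","top"):
    im=robot.camera(n);cv2.imwrite(f"pics/{n}0.png",im[:,:,::-1])
    print(n,robot.camera_params(n))
E
```

```text
pics
{'time': 0.0, 'qpos': array([-1.30988151,  0.38423731,  0.01638994,  1.37115144, -0.00631435,
        1.38819471, -0.04647556]), 'qvel': array([ 9.01356254e-04, -9.62908474e-04, -8.40004382e-05, -1.17563624e-03,
       -8.94571770e-04,  1.99042920e-03, -1.11915214e-03]), 'joint_torque': array([ 3.58798907e-04, -6.27610445e+01,  8.44585262e-01, -3.71823120e+01,
        1.67100260e-02,  1.43416738e-02, -1.85290503e-05]), 'tool_pos': array([0.19867698, 0.59205438, 0.23028074]), 'orientation': array([ 1.61165962e-01,  9.86926841e-01, -9.60190093e-04, -1.43291170e-04]), 'wrist_force': array([1.18139328, 0.84189146, 0.85630999]), 'ft_torque': array([-0.06373233, -0.01793736,  0.06245223]), 'grip_width': 0.08533469258445035} -0.0187
scene {'fov_y': 48.54632359468241, 'cx': 313.87312815889766, 'cy': 203.79602423526413, 'distortion': array([-0.09583994,  0.        ,  0.        ,  0.        ,  0.        ]), 'camera_from_world': array([[-7.07511284e-01,  7.06701767e-01,  6.28798361e-04,
         4.86269394e-01],
       [ 4.79026369e-01,  4.80228876e-01, -7.34788381e-01,
        -1.53075565e-01],
       [-5.19578214e-01, -5.19569860e-01, -6.78296130e-01,
         1.29402213e+00],
       [ 0.00000000e+00,  0.00000000e+00,  0.00000000e+00,
         1.00000000e+00]])}
top {'fov_y': 57.68755693032134, 'cx': 317.5042359177668, 'cy': 202.67871927234899, 'distortion': array([-0.01260367,  0.        ,  0.        ,  0.        ,  0.        ]), 'camera_from_world': array([[ 0.02255495, -0.9997067 ,  0.00882004, -0.15148055],
       [-0.99641298, -0.02319864, -0.08138181,  0.55160369],
       [ 0.08156256, -0.00695284, -0.99664397,  0.73535434],
       [ 0.        ,  0.        ,  0.        ,  1.        ]])}
```

View pics/scene0.png

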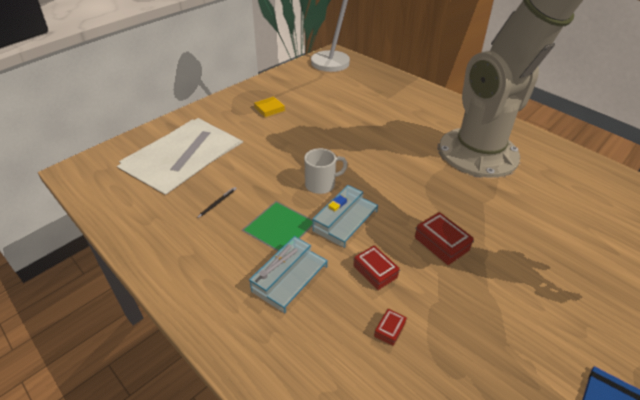

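View pics/top0.png

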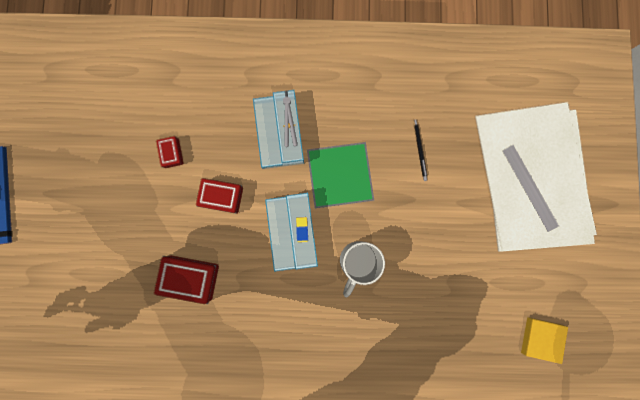

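The top view shows the middle-sized tin at about (220,195). The organisers are at x 255–317, the mat at (341,175), the mug at (362,264) and the pencil at (421,150). Next I'll measure them.

```bash
cat > h.py <<'E'
import numpy as np, cv2
from rig import robot
def cam(n):
    p=robot.camera_params(n); f=200/np.tan(np.radians(p["fov_y"]/2))
    K=np.array([[f,0,p["cx"]],[0,f,p["cy"]],[0,0,1]]); return K,np.array(p["distortion"]),np.array(p["camera_from_world"])
def ray(n,px,z):
    K,d,T=cam(n); u=cv2.undistortPoints(np.array(px,float).reshape(-1,1,2),K,d).reshape(-1,2)
    R=T[:3,:3];c=-R.T@T[:3,3]; D=np.c_[u,np.ones(len(u))]@R
    return c+D*((z-c[2])/D[:,2])[:,None]
def proj(n,P):
    K,d,T=cam(n); return cv2.projectPoints(np.array(P,float).reshape(-1,3),cv2.Rodrigues(T[:3,:3])[0],T[:3,3],K,d)[0].reshape(-1,2)
def snap(n,name):
    im=robot.camera(n)[:,:,::-1].copy(); cv2.imwrite(f"pics/{name}.png",im); return im
def contours(mask,amin=60):
    c,_=cv2.findContours(mask.astype(np.uint8),cv2.RETR_EXTERNAL,cv2.CHAIN_APPROX_NONE)
    return [k for k in c if cv2.contourArea(k)>amin]
def rect(n,c,z):
    P=ray(n,c.reshape(-1,2),z)[:,:2]; (cx,cy),(w,h),a=cv2.minAreaRect((P*1000).astype(np.float32))
    if w<h: w,h,a=h,w,a+90
    return cx,cy,w,h,a
E
python3 - <<'E'
from h import *
for n in("top","scene"):
    im=cv2.imread(f"pics/{n}0.png");hsv=cv2.cvtColor(im,cv2.COLOR_BGR2HSV);H,S,V=[hsv[...,i].astype(int) for i in range(3)]
    red=((H<8)|(H>172))&(S>140)
    for c in contours(red): print(n,"red z36",np.round(rect(n,c,.036),1),"z0",np.round(rect(n,c,0.),1),cv2.boundingRect(c))
    g=(H>55)&(H<80)&(S>120)
    for c in contours(g): print(n,"mat",np.round(rect(n,c,0),1),cv2.boundingRect(c))
    for k in ("white",):
        w=(S<100)&(V>110)&cv2.dilate(red.astype(np.uint8),np.ones((9,9))).astype(bool)
        for c in contours(w,30): print(n,"white line z36",np.round(rect(n,c,.036),1),cv2.boundingRect(c))
im=cv2.imread("pics/top0.png")
cv2.imwrite("pics/crop0.png",cv2.resize(im[80:285,150:400],None,fx=3,fy=2.9,interpolation=cv2.INTER_CUBIC))
im=cv2.imread("pics/scene0.png")
cv2.imwrite("pics/crop1.png",cv2.resize(im[170:350,235:485],None,fx=3,fy=3,interpolation=cv2.INTER_CUBIC))
E
```

```text
top red z36 [393.2 122.7 117.   81.9  81. ] z0 [388.4 135.2 122.7  85.9  81. ] (154, 256, 65, 48)
top red z36 [564.5  63.8  88.5  58.8  81. ] z0 [567.9  73.3  92.7  61.7  81. ] (196, 179, 47, 34)
top red z36 [652.7 171.3  61.9  46.   14.2] z0 [660.4 186.1  64.9  48.2  14.2] (156, 136, 27, 32)
top mat [ 619.4 -186.3  121.3  120.9   98.9] (309, 144, 63, 62)
top white line z36 [390.8 129.5  88.4  56.   81.2] (159, 263, 48, 35)
top white line z36 [565.   67.5  67.   43.2  81. ] (200, 182, 36, 26)
top white line z36 [654.7 175.6  47.7  30.7  14.3] (159, 139, 18, 24)
scene red z36 [662.8 181.6  38.   21.6  13.7] z0 [641.7 170.7  39.9  22.7  13.7] (382, 314, 18, 19)
scene red z36 [669.9 184.4  68.5  42.1  15. ] z0 [649.2 173.7  71.9  44.2  15. ] (375, 309, 31, 36)
scene red z36 [576.   73.2  95.9  74.1  80.5] z0 [550.6  57.  100.6  77.7  80.5] (354, 246, 45, 43)
scene red z36 [380.8 120.1  73.9  42.3  81.6] z0 [345.8 106.1  77.5  44.4  81.6] (428, 218, 36, 26)
scene red z36 [402.3 127.5 123.3 106.9  80.6] z0 [368.3 114.  129.4 112.2  80.6] (415, 213, 58, 52)
scene mat [ 618.6 -188.9  118.4  117.4    8.8] (245, 203, 67, 47)
scene white line z36 [663.2 181.7  47.   30.9  13.8] (379, 311, 24, 25)
scene white line z36 [564.3  65.7  68.2  43.8  80.3] (360, 248, 35, 28)
scene white line z36 [381.  118.5  87.7  57.8  80.8] (424, 215, 43, 32)
```

View pics/crop0.png

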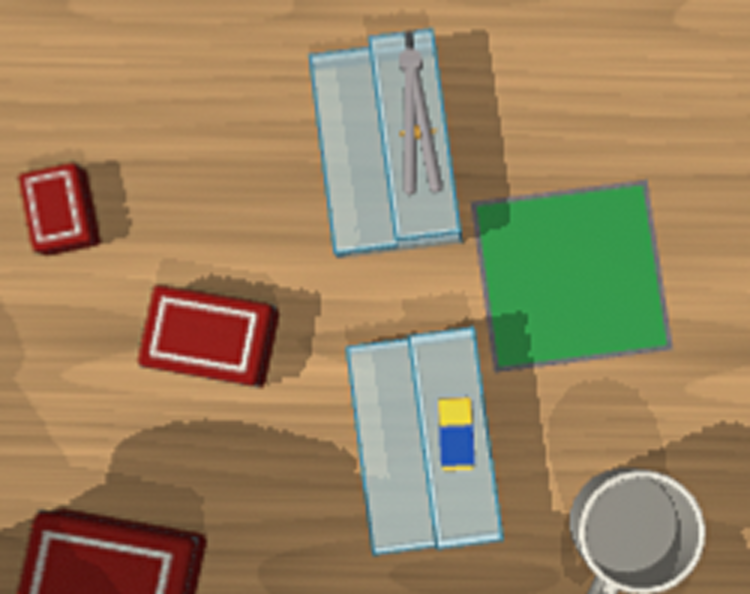

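View pics/crop1.png

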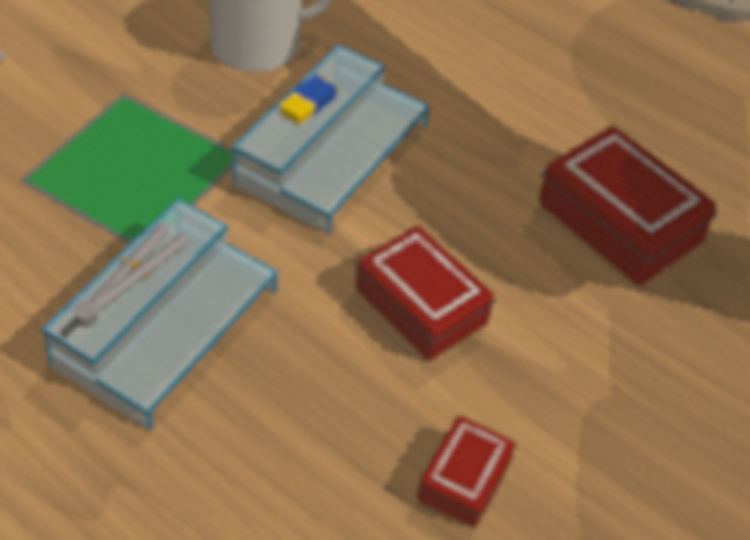

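The scene view agrees with the top view: middle tin at about (376,266), mat at (278,226). Next I'll check the gap faces and the tin in the mat's frame.

```bash
cat >> h.py <<'E'
M=np.array([.619,-.1875]); A=np.radians(-81.15); d=np.array([np.cos(A),np.sin(A)]); l=np.array([-d[1],d[0]]); G=M-.12*d
def tomf(P): # mm (along, left) rel. gap_mid
    q=np.atleast_2d(P)[:,:2]-G; return np.round(np.c_[q@d,q@l]*1000,1)
def tow(a,b): return G+(a*d+b*l)/1000
def goal(xy,z,yaw_y):
    "print tool-frame slide (cm) and twist z for TCP->xy,z with tool y at angle yaw_y deg"
    from scipy.spatial.transform import Rotation as Ro
    s=robot.read_state();R=Ro.from_quat(s["orientation"]).as_matrix()
    dl=np.r_[xy,z]-s["tool_pos"]; cur=np.degrees(np.arctan2(R[1,1],R[0,1]))
    tw=-np.radians((yaw_y-cur+180)%360-180)
    print("t",round(s["time"],2),"tcp",np.round(s["tool_pos"],4),"mf",tomf(s["tool_pos"]),"yaw",round(cur,2),"tilt",np.round(R[2],3),"grip",round(s["grip_width"],4),"F",np.round(s["wrist_force"],1))
    print("slide now cm",np.round(R.T@dl*100,2),"twist z",round(tw,3), "slide after twist", np.round((R@Ro.from_rotvec([0,0,tw]).as_matrix()).T@dl*100,2))
E
python3 - <<'E'
from h import *
im=cv2.imread("pics/top0.png")
for nm,p,z in [("L low",(262.3,167.9),.022),("L high",(303.7,163.1),.042),("R low",(266,200),.022),("R high",(307.7,193.1),.042),("tin",(218.5,195.5),.036)]:
    print(nm,tomf(ray("top",[p],z)))
print("tin",tomf([[.565,.0675],[.5643,.0657]]))
goal(np.array([.565,.067]),.11,-9.0)
im=cv2.imread("pics/top0.png")
def poly(pts,z,c): 
    p=proj("top",[np.r_[tow(a,b),z] for a,b in pts]); cv2.polylines(im,[p.astype(int)],0,c,1)
for s in(1,-1): poly([(-45,34*s),(0,34*s)],.022,(0,0,255)); poly([(0,34*s),(45,34*s)],.042,(0,0,255))
cv2.imwrite("pics/ov0.png",cv2.resize(im[120:240,190:390],None,fx=4,fy=4,interpolation=cv2.INTER_NEAREST))
E
```

```text
L low [[-43.6  32.4]]
L high [[44.3 27.3]]
R low [[-44.  -36.1]]
R high [[ 44.4 -35.3]]
tin [[-137.9  -15.6]]
tin [[-140.3  -14.1]
 [-138.6  -15.1]]
t 0.1 tcp [0.1987 0.5921 0.2304] mf [[-715.  -295.4]] yaw 71.45 tilt [-0.    -0.002 -1.   ] grip 0.0853 F [-0.7  0.7 -0.8]
slide now cm [-51.43 -38.11  12.11] twist z 1.404 slide after twist [-46.11  44.4   12.11]
```

View pics/ov0.png

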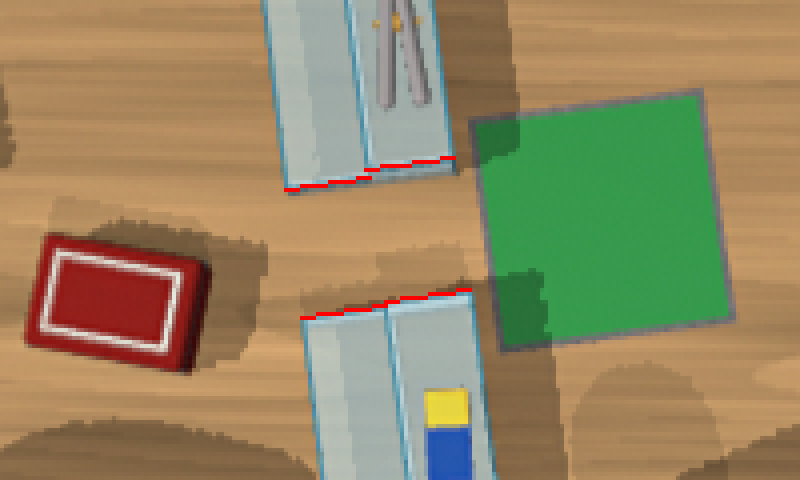

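Request:
{"op": "jog_arm", "data": {
  "steps": [
    {"slide": [0,0,0],"twist": [0,0,0.14],"gripper": 100},
    {"slide": [0,0,0],"twist": [0,0,0.14],"gripper": 100},
    {"slide": [0,0,0],"twist": [0,0,0.14],"gripper": 100},
    {"slide": [0,0,0],"twist": [0,0,0.14],"gripper": 100},
    {"slide": [0,0,0],"twist": [0,0,0.14],"gripper": 100}
  ]
}}

```text
time: 0.6
tool_pos: [0.1987, 0.5922, 0.2307]
orientation: [0.492, 0.87, -0.001, 0.0]
wrist_force: [0.1, 0.0, 0.0]
grip_width: 0.0854
```

Request:
{"op": "jog_arm", "data": {
  "steps": [
    {"slide": [0,0,0],"twist": [0,0,0.14],"gripper": 100},
    {"slide": [0,0,0],"twist": [0,0,0.14],"gripper": 100},
    {"slide": [0,0,0],"twist": [0,0,0.14],"gripper": 100},
    {"slide": [0,0,0],"twist": [0,0,0.14],"gripper": 100},
    {"slide": [0,0,0],"twist": [0,0,0.14],"gripper": 100}
  ]
}}

```text
time: 1.1
tool_pos: [0.1987, 0.5923, 0.2307]
orientation: [0.761, 0.649, -0.001, 0.0]
wrist_force: [-0.3, 0.5, -0.4]
grip_width: 0.0853
```

Request:
{"op": "jog_arm", "data": {
  "steps": [
    {"slide": [-2.5,2.4,0.6],"twist": [0,0,0],"gripper": 100},
    {"slide": [-3.2,3.1,0.8],"twist": [0,0,0],"gripper": 100},
    {"slide": [-3.2,3.1,0.8],"twist": [0,0,0],"gripper": 100},
    {"slide": [-3.2,3.1,0.8],"twist": [0,0,0],"gripper": 100},
    {"slide": [-3.2,3.1,0.8],"twist": [0,0,0],"gripper": 100}
  ]
}}

```text
time: 1.6
tool_pos: [0.3224, 0.4169, 0.1927]
orientation: [0.759, 0.651, -0.0, 0.0]
wrist_force: [1.2, -0.2, -0.1]
grip_width: 0.0852
```

Request:
{"op": "jog_arm", "data": {
  "steps": [
    {"slide": [-3.2,3.1,0.8],"twist": [0,0,0],"gripper": 100},
    {"slide": [-3.2,3.1,0.8],"twist": [0,0,0],"gripper": 100},
    {"slide": [-3.2,3.1,0.8],"twist": [0,0,0],"gripper": 100},
    {"slide": [-3.2,3.1,0.8],"twist": [0,0,0],"gripper": 100},
    {"slide": [-3.2,3.1,0.8],"twist": [0,0,0],"gripper": 100}
  ]
}}

```text
time: 2.1
tool_pos: [0.4511, 0.2354, 0.1529]
orientation: [0.759, 0.651, -0.0, -0.0]
wrist_force: [0.9, 0.5, -0.7]
grip_width: 0.0855
```

```bash
python3 -c "
from h import *
goal(np.array([.5647,.0668]),.11,-9.0)"
```

```text
t 2.1 tcp [0.4511 0.2354 0.1529] mf [[-323.7 -100.9]] yaw -8.75 tilt [ 0. -0. -1.] grip 0.0855 F [ 0.9  0.5 -0.7]
slide now cm [-14.93  13.8    4.28] twist z 0.004 slide after twist [-14.87  13.86   4.28]
```

Request:
{"op": "jog_arm", "data": {
  "steps": [
    {"slide": [-3.2,3.0,0.9],"twist": [0,0,0],"gripper": 100},
    {"slide": [-3.2,3.0,0.9],"twist": [0,0,0],"gripper": 100},
    {"slide": [-3.2,3.0,0.9],"twist": [0,0,0],"gripper": 100},
    {"slide": [-3.0,2.8,0.9],"twist": [0,0,0],"gripper": 100},
    {"slide": [-1.5,1.4,0.7],"twist": [0,0,0],"gripper": 100}
  ]
}}

```text
time: 2.6
tool_pos: [0.5607, 0.0731, 0.1096]
orientation: [0.76, 0.649, -0.001, 0.001]
wrist_force: [1.1, 0.5, 0.3]
grip_width: 0.0852
```

Request:
{"op": "jog_arm", "data": {
  "steps": [
    {"slide": [0,0,0],"twist": [0,0,0],"gripper": 100},
    {"slide": [0,0,0],"twist": [0,0,0],"gripper": 100}
  ]
}}

```text
time: 2.8
tool_pos: [0.5591, 0.0775, 0.1098]
orientation: [0.759, 0.651, -0.001, -0.0]
wrist_force: [-0.6, 0.4, -0.4]
grip_width: 0.0852
```

```bash
python3 -c "
from h import *
goal(np.array([.5647,.0668]),.012,-9.0)"
```

```text
t 2.8 tcp [0.5591 0.0775 0.1098] mf [[-151.1  -18.4]] yaw -8.81 tilt [-0.    -0.001 -1.   ] grip 0.0852 F [-0.6  0.4 -0.4]
slide now cm [-0.97  0.73  9.77] twist z 0.003 slide after twist [-0.97  0.73  9.77]
```

Request:
{"op": "jog_arm", "data": {
  "steps": [
    {"slide": [-1.0,0.7,2.0],"twist": [0,0,0],"gripper": 100},
    {"slide": [0,0,3.0],"twist": [0,0,0],"gripper": 100},
    {"slide": [0,0,0],"twist": [0,0,0],"gripper": 100},
    {"slide": [0,0,0],"twist": [0,0,0],"gripper": 100}
  ]
}}

```text
time: 3.2
tool_pos: [0.5643, 0.0681, 0.0606]
orientation: [0.758, 0.652, -0.0, -0.001]
wrist_force: [0.5, 0.3, 0.5]
grip_width: 0.0854
```

```bash
python3 -c "
from h import *
goal(np.array([.5647,.0668]),.012,-9.0)
im=snap('scene','s1');t=snap('top','t1')
cv2.imwrite('pics/s1c.png',np.hstack([cv2.resize(im[160:340,280:480],None,fx=2,fy=2),cv2.resize(t[110:290,140:340],None,fx=2,fy=2)]))"
```

```text
t 3.2 tcp [0.5643 0.0681 0.0606] mf [[-141.   -14.8]] yaw -8.65 tilt [ 0.    -0.001 -1.   ] grip 0.0854 F [0.5 0.3 0.5]
slide now cm [-0.12  0.07  4.86] twist z 0.006 slide after twist [-0.12  0.07  4.86]
```

View pics/s1c.png

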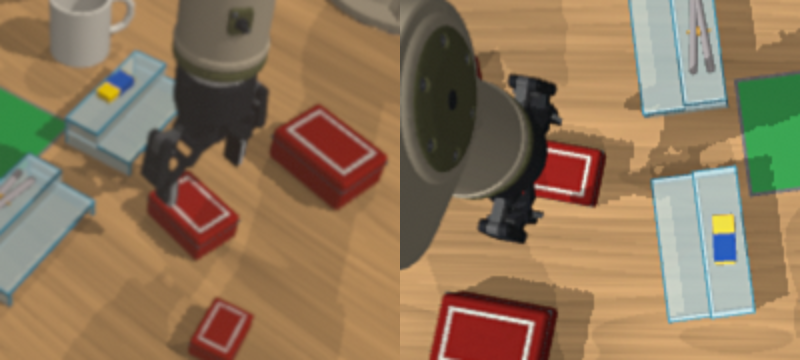

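The fingers straddle the tin in both views (scene at about (190,200), top at about (570,170)). I'll lower around it.

Request:
{"op": "jog_arm", "data": {
  "steps": [
    {"slide": [0,0.05,1.5],"twist": [0,0,0],"gripper": 100},
    {"slide": [0,0,1.0],"twist": [0,0,0],"gripper": 100}
  ]
}}

```text
time: 3.5
tool_pos: [0.5658, 0.0671, 0.0351]
orientation: [0.759, 0.651, 0.001, 0.0]
wrist_force: [-0.3, 0.6, -1.1]
grip_width: 0.0852
```

Request:
{"op": "jog_arm", "data": {
  "steps": [
    {"slide": [0,0,1.0],"twist": [0,0,0],"gripper": 100},
    {"slide": [0,0,1.0],"twist": [0,0,0],"gripper": 100},
    {"slide": [0,0,0],"twist": [0,0,0],"gripper": 100}
  ]
}}

```text
time: 3.8
tool_pos: [0.5641, 0.0663, 0.0134]
orientation: [0.759, 0.651, -0.001, -0.001]
wrist_force: [-0.1, -0.4, -0.2]
grip_width: 0.0852
```

Request:
{"op": "jog_arm", "data": {
  "steps": [
    {"slide": [0,0,0],"twist": [0,0,0],"gripper": 76},
    {"slide": [0,0,0],"twist": [0,0,0],"gripper": 76},
    {"slide": [0,0,0],"twist": [0,0,0],"gripper": 76}
  ]
}}

```text
time: 4.1
tool_pos: [0.5659, 0.0665, 0.0158]
orientation: [0.759, 0.651, 0.0, 0.0]
wrist_force: [0.3, -0.9, -0.2]
grip_width: 0.0648
```

Request:
{"op": "jog_arm", "data": {
  "steps": [
    {"slide": [0,0,0],"twist": [0,0,0],"gripper": 72},
    {"slide": [0,0,0],"twist": [0,0,-0.08],"gripper": 72},
    {"slide": [0,0,0],"twist": [0,0,-0.08],"gripper": 72},
    {"slide": [0,0,0],"twist": [0,0,-0.08],"gripper": 72},
    {"slide": [0,0,0],"twist": [0,0,-0.07],"gripper": 72}
  ]
}}

```text
time: 4.6
tool_pos: [0.5656, 0.0666, 0.0155]
orientation: [0.648, 0.761, 0.0, 0.0]
wrist_force: [-0.2, 0.8, 0.7]
grip_width: 0.0616
```

Request:
{"op": "jog_arm", "data": {
  "steps": [
    {"slide": [0,0.5,0],"twist": [0,0,0],"gripper": 72},
    {"slide": [0,0.5,0],"twist": [0,0,0],"gripper": 72},
    {"slide": [0,0.3,0],"twist": [0,0,0],"gripper": 71.5},
    {"slide": [0,0,0],"twist": [0,0,0],"gripper": 71.5}
  ]
}}

```text
time: 5.0
tool_pos: [0.579, 0.0687, 0.0153]
orientation: [0.65, 0.76, 0.0, 0.0]
wrist_force: [-0.1, 0.2, -0.2]
grip_width: 0.0613
```

```bash
python3 -c "
from h import *
goal(tow(-139,-.7),.015,8.85)
im=snap('scene','s2');t=snap('top','t2')
cv2.imwrite('pics/s2c.png',np.hstack([cv2.resize(im[160:340,280:480],None,fx=2,fy=2),cv2.resize(t[110:290,140:340],None,fx=2,fy=2)]))"
```

```text
t 5.0 tcp [0.579  0.0687 0.0153] mf [[-1.393e+02 -1.000e-01]] yaw 8.95 tilt [-0.     0.001 -1.   ] grip 0.0613 F [-0.1  0.2 -0.2]
slide now cm [-0.03 -0.06  0.03] twist z 0.002 slide after twist [-0.03 -0.06  0.03]
```

View pics/s2c.png

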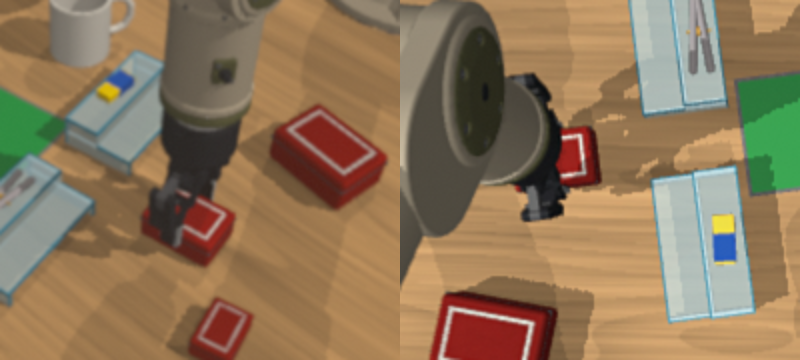

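The tin is now square to the gap. I'll open, lift, and go behind it.

Request:
{"op": "jog_arm", "data": {
  "steps": [
    {"slide": [0,0,0],"twist": [0,0,0],"gripper": 95},
    {"slide": [0,0,0],"twist": [0,0,0],"gripper": 95},
    {"slide": [0,0,0],"twist": [0,0,0],"gripper": 95},
    {"slide": [0,0,-2.5],"twist": [0,0,0],"gripper": 95},
    {"slide": [0,0,-3.5],"twist": [0,0,0],"gripper": 95}
  ]
}}

```text
time: 5.6
tool_pos: [0.5765, 0.0684, 0.074]
orientation: [0.649, 0.76, -0.002, -0.001]
wrist_force: [0.2, -0.1, 0.8]
grip_width: 0.0809
```

Request:
{"op": "jog_arm", "data": {
  "steps": [
    {"slide": [3.0,0,0],"twist": [0,0,0],"gripper": 24},
    {"slide": [3.0,0,0],"twist": [0,0,0],"gripper": 24},
    {"slide": [1.0,0,0],"twist": [0,0,0],"gripper": 24},
    {"slide": [0,0,0],"twist": [0,0,0],"gripper": 24},
    {"slide": [0,0,0],"twist": [0,0,0],"gripper": 24}
  ]
}}

```text
time: 6.1
tool_pos: [0.5674, 0.1365, 0.0751]
orientation: [0.65, 0.76, -0.0, 0.0]
wrist_force: [0.1, -0.7, 0.1]
grip_width: 0.0205
```

```bash
cat >> h.py <<'E'
def tin(name,show=True):
    out=[]
    for n in("top","scene"):
        im=snap(n,name+n);hsv=cv2.cvtColor(im,cv2.COLOR_BGR2HSV);H,S,V=[hsv[...,i].astype(int) for i in range(3)]
        red=((H<8)|(H>172))&(S>140)
        w=(S<100)&(V>110)&cv2.dilate(red.astype(np.uint8),np.ones((9,9))).astype(bool)
        for k,m in(("red",red),("white",w)):
            for c in contours(m,30):
                r=rect(n,c,.036)
                mf=tomf(np.array(r[:2])/1000)[0]
                if abs(mf[1])<50 : print(n,k,mf,"size",np.round(r[2:4],1),"ang",round(r[4],1))
        out.append(im)
    a,b=out
    cv2.imwrite(f"pics/{name}c.png",np.hstack([cv2.resize(b[160:340,230:430],None,fx=2,fy=2),cv2.resize(a[110:290,190:390],None,fx=2,fy=2)]))
E
python3 -c "
from h import *
goal(tow(-203,-.7),.010,8.85)
tin('a3')"
```

```text
t 6.1 tcp [0.5674 0.1365 0.0751] mf [[-208.    -1.1]] yaw 8.96 tilt [-0.001 -0.    -1.   ] grip 0.0205 F [ 0.1 -0.7  0.1]
slide now cm [-0.5   0.05  6.51] twist z 0.002 slide after twist [-0.5   0.05  6.51]
top red [-139.1   -2.6] size [88.  61.1] ang 99.5
top white [-142.5   -0.7] size [67.2 43.7] ang 99.1
scene red [-141.    -1.9] size [55.8 31.5] ang 98.8
scene red [-146.2   11.1] size [88.9 79.9] ang 101.7
scene white [-140.8   -1.5] size [68.2 44.8] ang 98.7
```

View pics/a3c.png

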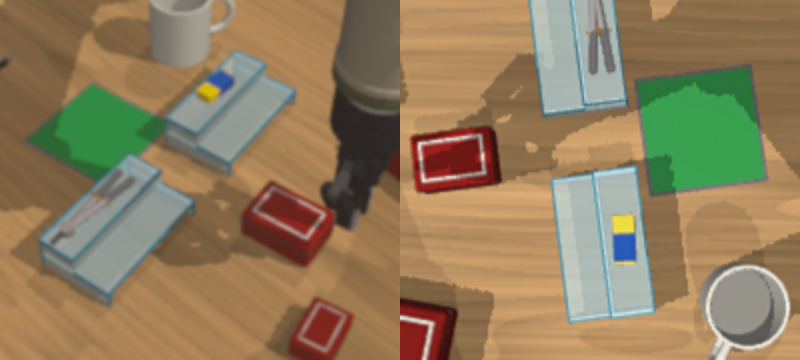

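The tin is square (yaw within about 0.2°) and on the middle line. I'll lower behind it and push.

Request:
{"op": "jog_arm", "data": {
  "steps": [
    {"slide": [0,0,2.5],"twist": [0,0,0],"gripper": 24},
    {"slide": [0,0.05,2.5],"twist": [0,0,0],"gripper": 24},
    {"slide": [0,0,1.3],"twist": [0,0,0],"gripper": 24},
    {"slide": [0,0,0],"twist": [0,0,0],"gripper": 24}
  ]
}}

```text
time: 6.6
tool_pos: [0.5665, 0.1362, 0.0104]
orientation: [0.65, 0.76, -0.002, -0.001]
wrist_force: [0.2, -0.2, -0.1]
grip_width: 0.0208
```

Request:
{"op": "jog_arm", "data": {
  "steps": [
    {"slide": [-0.5,0,0],"twist": [0,0,0],"gripper": 24},
    {"slide": [-0.5,0,0],"twist": [0,0,0],"gripper": 24},
    {"slide": [-0.5,0,0],"twist": [0,0,0],"gripper": 24},
    {"slide": [-0.5,0,0],"twist": [0,0,0],"gripper": 24},
    {"slide": [-0.5,0,0],"twist": [0,0,0],"gripper": 24}
  ]
}}

```text
time: 7.1
tool_pos: [0.5722, 0.1132, 0.013]
orientation: [0.649, 0.76, 0.001, 0.0]
wrist_force: [0.1, 2.4, 2.2]
grip_width: 0.0206
```

Request:
{"op": "jog_arm", "data": {
  "steps": [
    {"slide": [-0.5,0,0],"twist": [0,0,0],"gripper": 24},
    {"slide": [-0.5,0,0],"twist": [0,0,0],"gripper": 24},
    {"slide": [-0.5,0,0],"twist": [0,0,0],"gripper": 24},
    {"slide": [-0.5,0,0],"twist": [0,0,0],"gripper": 24},
    {"slide": [0,0,0],"twist": [0,0,0],"gripper": 24}
  ]
}}

```text
time: 7.6
tool_pos: [0.5749, 0.0918, 0.0122]
orientation: [0.65, 0.76, -0.0, 0.0]
wrist_force: [0.6, -0.8, 0.2]
grip_width: 0.0206
```

```bash
python3 -c "
from h import *
goal(tow(67,-.7),.010,8.85)
tin('a4')"
```

```text
t 7.6 tcp [0.5749 0.0918 0.0122] mf [[-162.8   -0.6]] yaw 8.92 tilt [-0.001 -0.    -1.   ] grip 0.0206 F [ 0.6 -0.8  0.2]
slide now cm [-22.98  -0.04   0.24] twist z 0.001 slide after twist [-2.298e+01 -1.000e-02  2.400e-01]
top red [-109.    -3.6] size [87.7 60.6] ang 98.8
top white [-111.4   -1.6] size [66.6 43.7] ang 98.8
scene red [-105.8   -2.6] size [47.2 30.5] ang 100.1
scene red [-105.3   25.2] size [113.1  60.9] ang 61.1
scene white [-103.6   -2.3] size [56.6 44.7] ang 101.7
```

View pics/a4c.png

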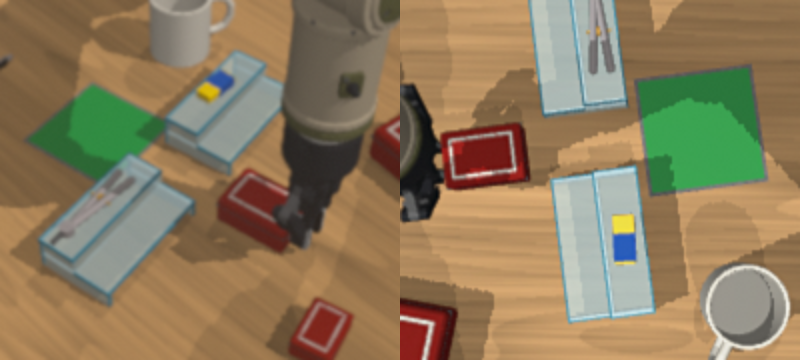

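Request:
{"op": "jog_arm", "data": {
  "steps": [
    {"slide": [-0.5,0,0],"twist": [0,0,0],"gripper": 24},
    {"slide": [-0.5,0.05,0],"twist": [0,0,0],"gripper": 24},
    {"slide": [-0.5,0.05,0],"twist": [0,0,0],"gripper": 24},
    {"slide": [-0.5,0,0],"twist": [0,0,0],"gripper": 24},
    {"slide": [0,0,0],"twist": [0,0,0],"gripper": 24}
  ]
}}

```text
time: 8.2
tool_pos: [0.5792, 0.0723, 0.0123]
orientation: [0.65, 0.76, -0.0, 0.0]
wrist_force: [0.4, -0.4, -0.5]
grip_width: 0.0207
```

```bash
python3 -c "
from h import *
goal(tow(67,-.7),.010,8.85)
tin('a5')
t=cv2.imread('pics/a5top.png')
cv2.imwrite('pics/a5z.png',cv2.resize(t[120:230,190:340],None,fx=5,fy=5,interpolation=cv2.INTER_CUBIC))"
```

```text
t 8.2 tcp [0.5792 0.0723 0.0123] mf [[-142.8    0.6]] yaw 8.91 tilt [-0.001 -0.    -1.   ] grip 0.0207 F [ 0.4 -0.4 -0.5]
slide now cm [-20.98  -0.15   0.25] twist z 0.001 slide after twist [-20.98  -0.13   0.25]
top red [-89.3  -2.1] size [86.  61.3] ang 98.3
top white [-91.3  -0.6] size [66.6 43.8] ang 99.1
scene red [-85.   -1.5] size [45.4 30.9] ang 98.8
scene red [-85.7  26.9] size [113.3  59.6] ang 62.4
scene white [-82.7  -1.1] size [54.9 44.9] ang 100.0
```

View pics/a5z.png

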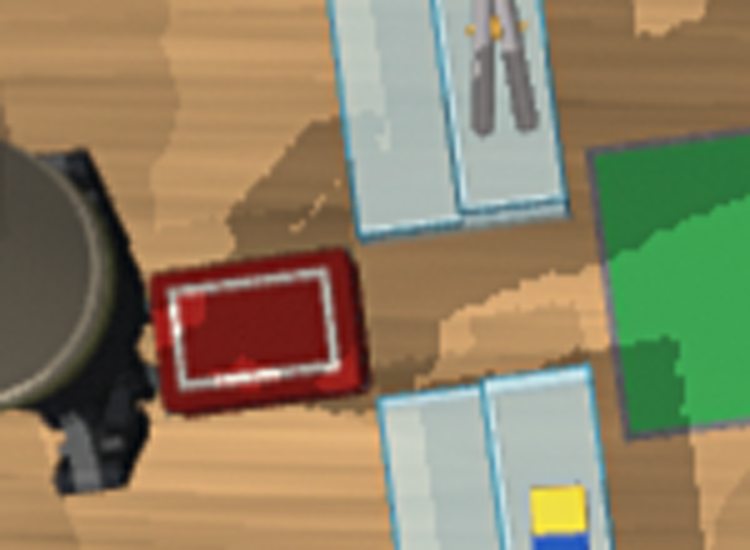

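The tin is straight and within about 0.5 mm of the gap's middle. Before going on I want to know how wide and how low the gripper's knuckles are, compared with the high tiers.

```bash
python3 -c "
from h import *
t=cv2.imread('pics/a5scene.png')
cv2.imwrite('pics/a5y.png',cv2.resize(t[160:300,290:430],None,fx=4.2,fy=4.2,interpolation=cv2.INTER_CUBIC))
# lateral lines at several heights at tcp
T=tow(-142.8,.6)
for z in(.0,.04,.05,.06,.08,.1):
  print(z,[np.round((proj('scene',[np.r_[T+l*o,z]])[0]-[290,160])*4.2) for o in(.06,.034,-.034,-.06)],[np.round((proj('top',[np.r_[T+l*o,z]])[0]-[190,120])*5) for o in(.06,.034,-.034,-.06)])
"
```

```text
0.0 [array([286., 570.]), array([313., 536.]), array([381., 451.]), array([405., 420.])] [array([134., 214.]), array([140., 273.]), array([158., 428.]), array([164., 488.])]
0.04 [array([292., 522.]), array([320., 487.]), array([389., 401.]), array([414., 370.])] [array([108., 196.]), array([115., 258.]), array([133., 421.]), array([140., 484.])]
0.05 [array([293., 509.]), array([322., 474.]), array([391., 388.]), array([416., 357.])] [array([101., 191.]), array([108., 253.]), array([126., 419.]), array([133., 483.])]
0.06 [array([295., 496.]), array([323., 461.]), array([393., 375.]), array([419., 344.])] [array([ 94., 186.]), array([101., 249.]), array([119., 417.]), array([126., 482.])]
0.08 [array([298., 469.]), array([327., 434.]), array([398., 349.]), array([423., 318.])] [array([ 79., 175.]), array([ 86., 240.]), array([105., 413.]), array([112., 480.])]
0.1 [array([301., 442.]), array([331., 407.]), array([402., 321.]), array([428., 290.])] [array([ 63., 164.]), array([ 70., 231.]), array([ 90., 409.]), array([ 97., 478.])]
```

View pics/a5y.png

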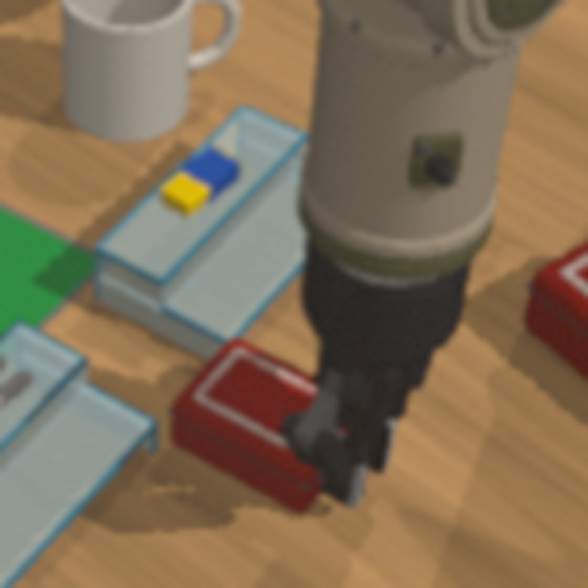

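The knuckles flare out to about ±33 mm at z≈50 mm, which is tight for the gap. I'll back off slightly, narrow the fingers, raise them a little and then go on.

Request:
{"op": "jog_arm", "data": {
  "steps": [
    {"slide": [0.5,0,0],"twist": [0,0,0],"gripper": 24},
    {"slide": [0.1,-0.12,-0.4],"twist": [0,0,0],"gripper": 8},
    {"slide": [0,0,0],"twist": [0,0,0],"gripper": 8},
    {"slide": [0,0,0],"twist": [0,0,0],"gripper": 8}
  ]
}}

```text
time: 8.7
tool_pos: [0.577, 0.0797, 0.0166]
orientation: [0.649, 0.761, 0.0, 0.0]
wrist_force: [0.4, -0.4, 0.8]
grip_width: 0.0067
```

Request:
{"op": "jog_arm", "data": {
  "steps": [
    {"slide": [-0.5,0,0],"twist": [0,0,0],"gripper": 8},
    {"slide": [-0.5,0,0],"twist": [0,0,0],"gripper": 8},
    {"slide": [-0.5,0,0],"twist": [0,0,0],"gripper": 8},
    {"slide": [-0.5,0,0],"twist": [0,0,0],"gripper": 8},
    {"slide": [-0.5,0,0],"twist": [0,0,0],"gripper": 8}
  ]
}}

```text
time: 9.2
tool_pos: [0.5808, 0.0542, 0.0162]
orientation: [0.65, 0.76, -0.0, -0.0]
wrist_force: [-0.3, 1.5, 0.1]
grip_width: 0.0066
```

Request:
{"op": "jog_arm", "data": {
  "steps": [
    {"slide": [-0.4,0,0],"twist": [0,0,0],"gripper": 8},
    {"slide": [-0.4,0,0],"twist": [0,0,0],"gripper": 8},
    {"slide": [-0.4,0,0],"twist": [0,0,0],"gripper": 8},
    {"slide": [-0.4,0,0],"twist": [0,0,0],"gripper": 8},
    {"slide": [0,0,0],"twist": [0,0,0],"gripper": 8}
  ]
}}

```text
time: 9.7
tool_pos: [0.5834, 0.0379, 0.0163]
orientation: [0.65, 0.76, -0.0, 0.0]
wrist_force: [0.3, 0.5, 0.7]
grip_width: 0.0069
```

```bash
python3 -c "
from h import *
goal(tow(67,-.7),.016,8.85)
tin('a6')
t=cv2.imread('pics/a6top.png');s=cv2.imread('pics/a6scene.png')
f=lambda i:cv2.resize(i,None,fx=3,fy=3,interpolation=cv2.INTER_CUBIC)
cv2.imwrite('pics/a6z.png',np.hstack([f(t[120:250,210:340]),f(s[180:310,280:410])]))"
```

```text
t 9.7 tcp [0.5834 0.0379 0.0163] mf [[-108.2   -0.6]] yaw 8.94 tilt [-0.001 -0.    -1.   ] grip 0.0069 F [0.3 0.5 0.7]
slide now cm [-17.52  -0.04   0.04] twist z 0.001 slide after twist [-1.752e+01 -1.000e-02  4.000e-02]
top red [-55.5  -2.5] size [84.6 61. ] ang 98.2
top white [-26.8 -38.4] size [36.3  8.6] ang 100.1
top white [-56.8  -0.4] size [66.6 43.7] ang 99.0
top white [-23.5  32.3] size [37.2  6.3] ang 91.4
scene red [-51.9  -1.7] size [47.8 32.1] ang 100.9
scene red [-56.3  24.5] size [110.9  55.2] ang 72.9
scene white [-33.3  49.1] size [36.5 11.9] ang 92.2
scene white [-42.6  -3.1] size [84.6 57. ] ang 41.8
```

View pics/a6z.png

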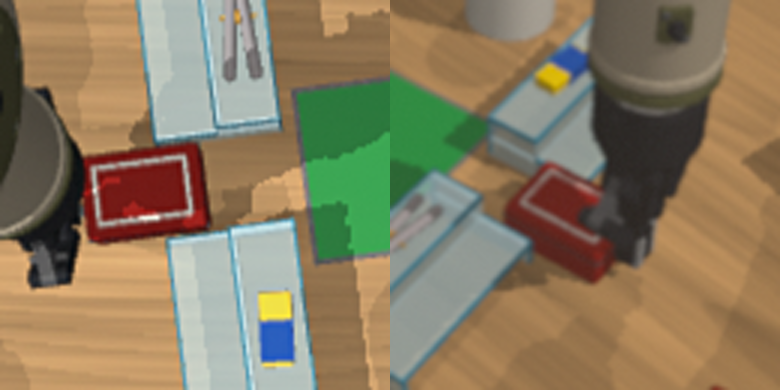

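The tin has entered the gap straight, with no contact forces. I'll continue.

Request:
{"op": "jog_arm", "data": {
  "steps": [
    {"slide": [-0.4,0,0],"twist": [0,0,0],"gripper": 8},
    {"slide": [-0.4,0,0],"twist": [0,0,0],"gripper": 8},
    {"slide": [-0.4,0,0],"twist": [0,0,0],"gripper": 8},
    {"slide": [-0.4,0,0],"twist": [0,0,0],"gripper": 8},
    {"slide": [-0.4,0,0],"twist": [0,0,0],"gripper": 8}
  ]
}}

```text
time: 10.3
tool_pos: [0.5864, 0.0188, 0.0162]
orientation: [0.65, 0.76, -0.0, -0.0]
wrist_force: [0.5, 0.3, -0.4]
grip_width: 0.0066
```

Request:
{"op": "jog_arm", "data": {
  "steps": [
    {"slide": [-0.4,0,0],"twist": [0,0,0],"gripper": 8},
    {"slide": [-0.4,0,0],"twist": [0,0,0],"gripper": 8},
    {"slide": [-0.4,0,0],"twist": [0,0,0],"gripper": 8},
    {"slide": [-0.4,0,0],"twist": [0,0,0],"gripper": 8},
    {"slide": [-0.4,0,0],"twist": [0,0,0],"gripper": 8}
  ]
}}

```text
time: 10.8
tool_pos: [0.5896, -0.0009, 0.0163]
orientation: [0.649, 0.76, -0.0, -0.0]
wrist_force: [-0.2, 0.7, -0.1]
grip_width: 0.0066
```

Request:
{"op": "jog_arm", "data": {
  "steps": [
    {"slide": [-0.4,0,0],"twist": [0,0,0],"gripper": 8},
    {"slide": [-0.4,0,0],"twist": [0,0,0],"gripper": 8},
    {"slide": [-0.4,0,0],"twist": [0,0,0],"gripper": 8},
    {"slide": [-0.4,0,0],"twist": [0,0,0],"gripper": 8},
    {"slide": [0,0,0],"twist": [0,0,0],"gripper": 8}
  ]
}}

```text
time: 11.3
tool_pos: [0.5921, -0.0174, 0.0163]
orientation: [0.65, 0.76, -0.0, 0.0]
wrist_force: [-0.1, -0.3, 0.5]
grip_width: 0.0071
```

```bash
python3 -c "
from h import *
goal(tow(67,-.7),.016,8.85)
tin('a7')
t=cv2.imread('pics/a7top.png');s=cv2.imread('pics/a7scene.png')
f=lambda i:cv2.resize(i,None,fx=3,fy=3,interpolation=cv2.INTER_CUBIC)
cv2.imwrite('pics/a7z.png',np.hstack([f(t[120:250,230:360]),f(s[160:290,260:390])]))"
```

```text
t 11.3 tcp [ 0.5921 -0.0174  0.0163] mf [[-52.2  -0.4]] yaw 8.94 tilt [-0.001  0.    -1.   ] grip 0.0071 F [-0.1 -0.3  0.5]
slide now cm [-11.92  -0.05   0.04] twist z 0.002 slide after twist [-11.92  -0.03   0.04]
top red [-1.4 -0.3] size [58.6 33.4] ang 99.2
top red [-0.4 -2.5] size [82.7 60.3] ang 99.6
top white [-23.7 -38.4] size [41.6  7.7] ang 97.7
top white [ 22.8 -37.4] size [44.7  8.1] ang 102.0
top white [-0.7 -0.5] size [66.6 43.8] ang 99.0
top white [ 7.7 33.5] size [70.3  9.4] ang 95.5
scene red [-7.9 25.7] size [91.9 27.9] ang 97.3
scene red [ 8.3 -1.2] size [41.3 30.5] ang 100.2
scene white [-28.  49.] size [56.5 11.4] ang 95.9
scene white [23.3 35.9] size [39.7 11. ] ang 98.5
scene white [ 1.5 -0.9] size [66.  44.5] ang 100.0
```

View pics/a7z.png

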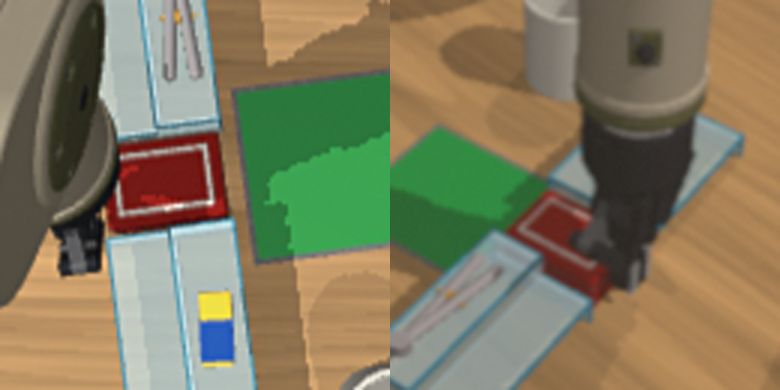

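Request:
{"op": "jog_arm", "data": {
  "steps": [
    {"slide": [-0.4,0,0],"twist": [0,0,0],"gripper": 8},
    {"slide": [-0.4,0,0],"twist": [0,0,0],"gripper": 8},
    {"slide": [-0.4,0,0],"twist": [0,0,0],"gripper": 8},
    {"slide": [-0.4,0,0],"twist": [0,0,0],"gripper": 8},
    {"slide": [-0.4,0,0],"twist": [0,0,0],"gripper": 8}
  ]
}}

```text
time: 11.9
tool_pos: [0.5952, -0.0365, 0.0163]
orientation: [0.65, 0.76, -0.0, -0.0]
wrist_force: [-0.5, 1.1, -0.3]
grip_width: 0.0067
```

Request:
{"op": "jog_arm", "data": {
  "steps": [
    {"slide": [-0.4,0,0],"twist": [0,0,0],"gripper": 8},
    {"slide": [-0.4,0,0],"twist": [0,0,0],"gripper": 8},
    {"slide": [-0.4,0,0],"twist": [0,0,0],"gripper": 8},
    {"slide": [-0.4,0,0],"twist": [0,0,0],"gripper": 8},
    {"slide": [-0.4,0,0],"twist": [0,0,0],"gripper": 8}
  ]
}}

```text
time: 12.4
tool_pos: [0.5983, -0.0562, 0.0163]
orientation: [0.649, 0.76, -0.0, -0.0]
wrist_force: [0.8, 1.8, -0.5]
grip_width: 0.0071
```

```bash
python3 -c "
from h import *
goal(tow(67,-.7),.016,8.85)
tin('a8')
t=cv2.imread('pics/a8top.png');s=cv2.imread('pics/a8scene.png')
f=lambda i:cv2.resize(i,None,fx=3,fy=3,interpolation=cv2.INTER_CUBIC)
cv2.imwrite('pics/a8z.png',np.hstack([f(t[120:250,250:380]),f(s[160:290,240:370])]))"
```

```text
t 12.4 tcp [ 0.5983 -0.0562  0.0163] mf [[-13.   -0.2]] yaw 9.0 tilt [-0. -0. -1.] grip 0.0071 F [ 0.8  1.8 -0.5]
slide now cm [-8.   -0.07  0.03] twist z 0.003 slide after twist [-8.   -0.05  0.03]
top red [37.9 -0.4] size [58.  33.3] ang 99.1
top red [38.8 -1.9] size [82.5 61.3] ang 96.6
top white [ 22.8 -37.2] size [43.8  6.7] ang 98.5
top white [38.6 -0.5] size [66.  43.7] ang 98.6
top white [11.9 16.8] size [72.2 17. ] ang 140.4
scene red [31.2 30.6] size [94.6 38.6] ang 95.9
scene red [51.5 -1.9] size [33.6 30.1] ang 100.9
scene white [ 9.5 42.4] size [77.9 26. ] ang 100.7
scene white [47.6 13. ] size [75.  35.7] ang 69.7
```

View pics/a8z.png

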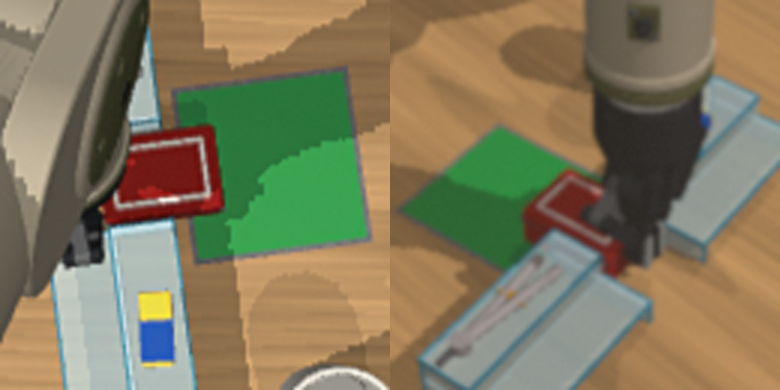

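Request:
{"op": "jog_arm", "data": {
  "steps": [
    {"slide": [-0.4,0,0],"twist": [0,0,0],"gripper": 8},
    {"slide": [-0.4,0,0],"twist": [0,0,0],"gripper": 8},
    {"slide": [-0.4,0,0],"twist": [0,0,0],"gripper": 8},
    {"slide": [-0.4,0,0],"twist": [0,0,0],"gripper": 8},
    {"slide": [-0.4,0,0],"twist": [0,0,0],"gripper": 8}
  ]
}}

```text
time: 13.0
tool_pos: [0.6014, -0.076, 0.0162]
orientation: [0.65, 0.76, -0.0, -0.0]
wrist_force: [-0.9, 0.4, 0.4]
grip_width: 0.0064
```

Request:
{"op": "jog_arm", "data": {
  "steps": [
    {"slide": [-0.4,0,0],"twist": [0,0,0],"gripper": 8},
    {"slide": [-0.4,0,0],"twist": [0,0,0],"gripper": 8},
    {"slide": [-0.4,0,0],"twist": [0,0,0],"gripper": 8},
    {"slide": [-0.4,0,0],"twist": [0,0,0],"gripper": 8},
    {"slide": [0,0,0],"twist": [0,0,0],"gripper": 8}
  ]
}}

```text
time: 13.5
tool_pos: [0.6039, -0.0926, 0.0163]
orientation: [0.65, 0.76, -0.0, 0.0]
wrist_force: [0.2, -0.4, 0.5]
grip_width: 0.0068
```

```bash
python3 -c "
from h import *
goal(tow(67,-.7),.016,8.85)
tin('a9')
t=cv2.imread('pics/a9top.png');s=cv2.imread('pics/a9scene.png')
f=lambda i:cv2.resize(i,None,fx=3,fy=3,interpolation=cv2.INTER_CUBIC)
cv2.imwrite('pics/a9z.png',np.hstack([f(t[120:250,250:380]),f(s[160:290,240:370])]))"
```

```text
t 13.5 tcp [ 0.6039 -0.0926  0.0163] mf [[23.9 -0.3]] yaw 8.94 tilt [-0.001 -0.    -1.   ] grip 0.0068 F [ 0.2 -0.4  0.5]
slide now cm [-4.31 -0.05  0.04] twist z 0.002 slide after twist [-4.31 -0.04  0.04]
top red [75.5 -0.6] size [56.3 33.4] ang 99.1
top red [76.6 -2.8] size [79.1 60.2] ang 99.5
top white [75.6 -0.7] size [65.7 43.8] ang 99.1
scene red [69.9 31.1] size [89.6 36.7] ang 97.1
scene red [88.5 -1.5] size [32.9 29.2] ang 100.9
scene white [34.6 35.6] size [46.5 18.1] ang 135.1
scene white [77.4 16.9] size [67.9 15.8] ang 88.8
```

View pics/a9z.png

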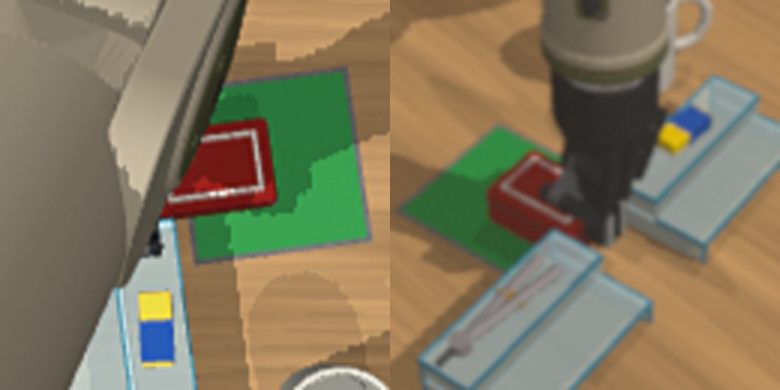

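Request:
{"op": "jog_arm", "data": {
  "steps": [
    {"slide": [-0.4,0,0],"twist": [0,0,0],"gripper": 8},
    {"slide": [-0.4,0,0],"twist": [0,0,0],"gripper": 8},
    {"slide": [-0.4,0,0],"twist": [0,0,0],"gripper": 8},
    {"slide": [-0.4,0,0],"twist": [0,0,0],"gripper": 8},
    {"slide": [-0.4,0,0],"twist": [0,0,0],"gripper": 8}
  ]
}}

```text
time: 14.1
tool_pos: [0.607, -0.1116, 0.0162]
orientation: [0.65, 0.76, -0.0, -0.0]
wrist_force: [-0.1, 0.7, -0.2]
grip_width: 0.0071
```

Request:
{"op": "jog_arm", "data": {
  "steps": [
    {"slide": [-0.4,0,0],"twist": [0,0,0],"gripper": 8},
    {"slide": [-0.4,0,0],"twist": [0,0,0],"gripper": 8},
    {"slide": [-0.4,0,0],"twist": [0,0,0],"gripper": 8},
    {"slide": [-0.4,0,0],"twist": [0,0,0],"gripper": 8},
    {"slide": [-0.4,0,0],"twist": [0,0,0],"gripper": 8}
  ]
}}

```text
time: 14.6
tool_pos: [0.6102, -0.1313, 0.0162]
orientation: [0.649, 0.76, -0.0, -0.0]
wrist_force: [-0.3, 0.4, -0.4]
grip_width: 0.0069
```

Request:
{"op": "jog_arm", "data": {
  "steps": [
    {"slide": [-0.3,0,0],"twist": [0,0,0],"gripper": 8},
    {"slide": [0,0,0],"twist": [0,0,0],"gripper": 8},
    {"slide": [0.6,0,0],"twist": [0,0,0],"gripper": 8},
    {"slide": [0.4,0,0],"twist": [0,0,0],"gripper": 8},
    {"slide": [0,0,-1.0],"twist": [0,0,0],"gripper": 8}
  ]
}}

```text
time: 15.1
tool_pos: [0.6081, -0.1221, 0.0252]
orientation: [0.649, 0.761, -0.0, -0.001]
wrist_force: [-1.3, 0.6, 0.4]
grip_width: 0.0066
```

Request:
{"op": "jog_arm", "data": {
  "steps": [
    {"slide": [0,0,-3.0],"twist": [0,0,0],"gripper": 8},
    {"slide": [0,0,-4.0],"twist": [0,0,0],"gripper": 8},
    {"slide": [0,0,-4.0],"twist": [0,0,0],"gripper": 8},
    {"slide": [4.0,0,-2.0],"twist": [0,0,0],"gripper": 8},
    {"slide": [4.5,0,0],"twist": [0,0,0],"gripper": 8}
  ]
}}

```text
time: 15.6
tool_pos: [0.5978, -0.042, 0.1615]
orientation: [0.651, 0.759, 0.002, 0.003]
wrist_force: [0.7, 1.7, -1.4]
grip_width: 0.0065
```

Request:
{"op": "jog_arm", "data": {
  "steps": [
    {"slide": [4.5,0,0],"twist": [0,0,0],"gripper": 8},
    {"slide": [4.5,0,0],"twist": [0,0,0],"gripper": 8},
    {"slide": [4.5,0,0],"twist": [0,0,0],"gripper": 8},
    {"slide": [3.0,0,0],"twist": [0,0,0],"gripper": 8},
    {"slide": [0,0,0],"twist": [0,0,0],"gripper": 8}
  ]
}}

```text
time: 16.1
tool_pos: [0.5687, 0.13, 0.1569]
orientation: [0.646, 0.763, 0.001, -0.001]
wrist_force: [0.7, 0.7, -0.2]
grip_width: 0.0072
```

```bash
python3 -c "
from h import *
goal(tow(67,-.7),.016,8.85)
tin('b1')
t=cv2.imread('pics/b1top.png');s=cv2.imread('pics/b1scene.png')
f=lambda i:cv2.resize(i,(400,500),interpolation=cv2.INTER_CUBIC)
cv2.imwrite('pics/b1z.png',np.hstack([f(t[80:280,240:440][:, :]),f(s[130:330,180:380])]))"
```

```text
t 16.1 tcp [0.5687 0.13   0.1569] mf [[-201.4   -0.9]] yaw 9.53 tilt [ 0.003  0.    -1.   ] grip 0.0072 F [ 0.7  0.7 -0.2]
slide now cm [-26.88  -0.3   14.01] twist z 0.012 slide after twist [-2.688e+01  2.000e-02  1.401e+01]
top red [117.2  -2.6] size [82.6 60. ] ang 99.3
top white [117.9  -0.8] size [66.6 43.6] ang 99.0
scene red [109.1  12.3] size [97.7 74.2] ang 100.5
scene red [120.2  -1.7] size [54.4 29.6] ang 100.2
scene white [119.2  -1.3] size [68.3 43.7] ang 99.2
scene white [114.6 -34. ] size [86.9  6.1] ang 98.7
```

View pics/b1z.png

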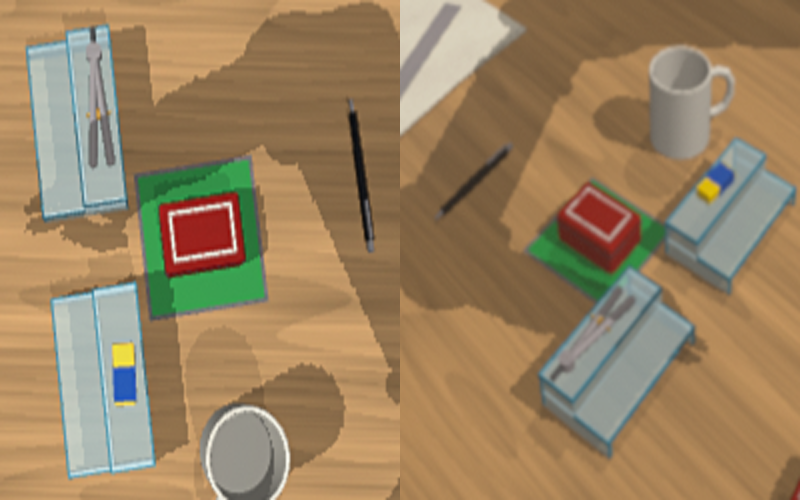

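The tin is centred on the mat, and nothing else looks moved. I'll hand it in.

```bash
python3 -c "
from h import *
print(robot.job_done(), robot.read_state()['time'])"
```

```text
the job is handed in; nothing more can be done
the job is handed in; nothing more can be done
```

The red tin lies wholly on the green mat and the hand is clear of everything. I handed the job in at about 16 s of the 58 s allowed.

- **What I did:** I straddled the tin with the fingers, not gripping it, to turn it square and centre it on the gap. Then I pushed it from behind with both fingers, straight through. Before the gap I narrowed the fingers and raised them slightly, because the knuckles looked too wide for it. Afterwards I backed off, lifted and withdrew the hand.
- **Tin position:** it sits about 2 mm short of the mat's centre and 1 mm off to the side. Its yaw is within about 0.5° of the mat's axis, and at least 20 mm of mat shows on every side.
- **Forces:** the wrist force readings at the end of each move never passed about 3 N. There was no sign of the tin pressing on the organisers.
- **Other things:** by eye, the compass, eraser, mug and pencil look the same as in the first pictures; I did not measure them.
- **Disagreements:** the two cameras differed by 1 to 2 mm on the tin's final position. Some of the red outlines in the scene view were unreliable because they included the tin's side face, so I relied on the white line on its lid.

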